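Set the mitre jig to the red clip and lock it

ROBOT

A 6-joint arm with a two-finger parallel gripper is mounted at the origin on the work surface. World frame = base frame: x ahead of the robot, y to its left, z up, the work surface at z = 0. Lengths are in m, angles in rad, forces in N, time in s.
With the tool pointing down it reaches from about 0.325 to 1 m from the base axis. Payload 5.1 kg.
Tool frame: the origin (TCP) lies where the fingers leave the gripper's body, on its centre line; the fingertips stand 73 mm ahead of it and the grasp point (between the pads) lies 54 mm ahead of it; z points along the fingers, y is the direction in which the jaws open and shut (so a half turn about z gives the same grasp; the last joint's range is limited). The gripper opens to 85 mm and grips with 20 to 120 N. Pads are 22 mm wide; open, the fingers measure 114 mm over their backs; the gripper's body (76 mm by 85 mm) begins 54 mm behind the grasp point. The pads swing forward as they close: fully open they stand 13 mm farther back than shut.
Start: joints at [-1.201, 0.124, 1.65, -0, 1.367, -0.083], TCP at [0.284, -0.584, 0.304] pointing down, gripper open.
Joint ranges: [-2.61, 2.61], [-1.02, 2.33], [0.03, 2.71], [-1.35, 4.49], [0.32, 2.68], [-2.91, 2.91]. Speed limits (rad/s): [2.57, 2.57, 3.14, 3.14, 3.14, 3.14].

INTERFACE

Orientations are given as a rotation vector (axis times angle).
In Python, from station import read_state, camera, hand_in gives the robot as it stands.
- The arm moves only by the tool jog_arm, never from a script. Its argument "deltas" is a list that holds one entry, the list of rows, each a list of 6 numbers: the shift along the tool's x, y, z in mm, then the turn, a rotation vector about the tool's x, y, z in degrees. In form: [[[tx, ty, tz, wx, wy, wz], ...]]. A call has 1 to 20 rows; each row shifts and turns the commanded pose from where the row before left it, along the tool's axes as they then stand; what a row does not reach is not made up. A row lasts 1/8 s, in which the tool goes at most 62.5 mm and 10.7 degrees, less where a joint would pass 70% of its speed; a pose out of reach is approached as far as the arm can. A call with a gripper value outside its range is refused whole. "hand" is the opening, from 0 (shut) to 1 (fully open), set as the call begins (left out, the last holds). The fingers move at their own pace and stop on an object; "grip_force" is the grip in N (left out, the last holds). Time passes only in rows, so rows that do not move let the fingers close. It gives the time, the measured TCP pose, the force and the opening at its end, in the units of the state.
- read_state(): the state, without advancing time (a new reading comes with each control period).
- camera(name): name is "scene" or "top" or "wrist"; returns a dict with "color" (400x640x3 uint8, blue, green, red), "camera_matrix" (3x3 intrinsics, pixels), "cam_to_world" (4x4, takes a point from camera to world coordinates); the wrist camera has in their place "mount" (4x4, takes a point from camera to tool coordinates, whose origin is the TCP and whose axes are the flange's). Camera axes: x right, y down, z forward; pixel columns grow to the right and rows downward; lengths in m; the calibration is good to about 2 mm. The wrist camera is an equidistant fisheye: a pixel r from the principal point sees the ray r / f radians off the axis. A picture is of the moment at which its call begins: read the wrist's pose just before it. There is no depth.
- hand_in(): hands the job in, once; it reports no verdict.
The state is a dict: "clock": time; "q": joint angles; "dq": joint speeds; "tau": joint torques, N m; "tcp_pos": TCP position; "tool_rot": TCP orientation; "contact_force": force on the tool from outside, world axes, zero at the start; "wrist_torque": the same for the moment, N m; "width": finger opening in m.
Only numpy, scipy, OpenCV 4.12 (cv2) and the standard library are available. Lean on these libraries where they do the work, as an engineer would, in place of code of your own. Each camera call takes 0.05 s, during which the arm holds its last target.

TASK

On the mitre jig, push the swing arm round with a fingertip until its pointer rests over the red clip, then push the blue lock lever all the way over, outwards from the round plate to its stop, with the pointer still over the red clip. Push gently from the side; grip and lift nothing, and leave the two clips and everything else on the bench where they are.

Things in the scene. Friction and masses are not known exactly. Their poses are not given: they have to be found in the camera images.
- jig: Mitre jig, screwed to the bench: a round aluminium scale plate (diameter 370 mm, top 12 mm above the bench) on a green base bar (600 mm along y, 14 mm high, x -20 to +105 mm) with a green fence along it (its front face at x = +70 mm, top 71 mm above the bench). Origin: on the swing arm's upright pivot axis, at bench height. x points away from the robot side towards the fence, y along the fence to the left, z up.
- swing_post (a point): Centre of the black upright round post on the swing arm, the thing to push: diameter 18 mm, from 36 to 87 mm above the bench, 122 mm from the pivot axis; this point is 61 mm above the bench. The grey arm under it is a bar 30 mm wide, 22 to 36 mm above the bench, running from the pivot hub (diameter 50 mm, top 39 mm above the bench) to 140 mm from the axis. The arm turns level about the jig's pivot axis and stays where it is left; about 2 N at the post moves it.
- pointer_tip (a point): Tip of the thin black pointer (5 mm wide) at the end of the swing arm, in line with pivot and post, 170 mm from the pivot axis, 26 mm above the bench.
- swing_arm (a joint): Angle of the swing arm, rad: 0 when it points along the jig's -x (to the robot side), growing counterclockwise seen from above (the end moves towards the jig's -y); stops at -1.0 and +1.0. It starts on the jig's +y side, at a negative angle short of both clips.
- red_mark (a point): Centre of the red clip's top, 170 mm from the pivot axis and 20 mm above the bench, where the pointer's tip must stand. The clip sits stiffly on the plate's rim, 16 mm wide along the rim and 36 mm long radially, at a different angle each time. Do not shift it.
- yellow_mark (a point): The same point of the yellow clip (same size), always farther towards the jig's -y than the red one. Not the target; do not shift it.
- lock_post (a point): Centre of the blue upright round post at the end of the blue lock lever, the thing to push: diameter 14 mm, from 42 to 85 mm above the bench, 78 mm from the lever's pivot; this point is 63 mm above the bench. The lever's bar is 16 mm wide, 32 to 42 mm above the bench. About 2 N at the post moves it, and it stays where it is left; locking does not change how the swing arm moves.
- lock_pivot (a point): Lever's upright pivot axis at the top of its hub (diameter 34 mm), 45 mm above the bench, at x = -50, y = -225 mm of the jig, on a green block (100 mm along x, 56 mm along y, 24 mm high).
- lock_lever (a joint): Angle of the lock lever, rad: 0 (open) when it points along the jig's -x, growing counterclockwise seen from above, so that its end moves outwards to the jig's -y; 1.05 = locked, against its stop. It starts between 0 and 0.2.
- strip: Loose timber strip lying on the base bar along the fence, 34 x 340 x 20 mm; origin under its centre. Leave alone.
- offcut: Loose wood offcut on the left (+y) end of the base bar, 45 x 60 x 30 mm; origin under its centre. Leave alone.
- pencil: Flat orange pencil lying on the bench left of the scale plate, 150 x 13 x 8 mm; origin under its centre. Leave alone.
- glue: White glue bottle, diameter 60, 170 mm high, on the bench left of the jig; origin under its centre. Leave alone.
- screw_jar: Clear jar, diameter 70, 85 mm high, on the bench left of the jig; origin under its centre. Leave alone.
- hammer: Hammer lying on the bench right of the jig, 260 mm long, 91 mm across the head, 26 mm high; origin under its middle. Leave alone.

How it is judged:
On the way, in this order (a step that is already met when the one before it is completed fails the run):
1. the pointer stands still over the red clip, the lock lever not yet locked (horizontal distance between pointer_tip and red_mark below 0.008 m and velocity of joint swing_arm between -0.1 and 0.1 rad/s and value of joint lock_lever below 0.6 rad), for 0.3 s.
2. the lock lever is pushed over to its stop with the pointer over the red clip (value of joint lock_lever above 0.93 rad and horizontal distance between pointer_tip and red_mark below 0.008 m), for 0.2 s.
At the end, for the whole second after the job is handed in: The pointer's tip is within 8 mm (half the clip's width) of the red clip's top centre, seen from above, and at rest, and the lock lever is at 0.93 rad or more (its stop is at 1.05) (all of step 2 and velocity of joint swing_arm between -0.05 and 0.05 rad/s); the robot touches nothing.
It fails at once if a clip is shifted by more than 6 mm (distance of any of red_mark, yellow_mark from where it was at the start of the episode above 0.006 m).
It fails at once if a bystander is lifted, carried or pushed more than 20 mm (distance of any of strip, offcut, pencil, glue, screw_jar, hammer from where it was at the start of the episode above 0.02 m).
It fails at once if the swing arm is gripped or pushed roughly (over 30 N from the fingers) (contact force between the fingers and swing_arm above 30 N).
It fails at once if the lock lever is gripped or pushed roughly (over 30 N from the fingers) (contact force between the fingers and lock_lever above 30 N).
It also fails if it takes over 72 s, if anything falls off the work surface, if the arm or the gripper's body presses on something with over 40 N, if the wrist force passes 120 N, or if a joint passes its speed limit or range.

## Working session

There is one attempt and no reset: what is moved stays moved. The work goes in short steps, Python scripts to look and compute and a tool call to move; the robot and the scene stay as the last step left them, time stands still between calls to the robot, and variables do not carry over. Pictures are saved under pics/ and viewed, and the job is handed in when it is done.

Besides the shell and the picture viewer there is one more tool, called as name(argument=value, ...), one argument or row to a line, values as JSON. jog_arm: Moves the arm, as the interface text tells. Its arguments: {"type":"object","properties":{"deltas":{"type":"array","items":{"type":"array","items":{"type":"array","items":{"type":"number"}}}},"hand":{"type":"number"},"grip_force":{"type":"number"}},"required":["deltas"]}

```bash
mkdir -p pics; python3 - <<'E'
from station import read_state,camera
import cv2,pickle
s=read_state(); print(s)
for n in("scene","top"):
    c=camera(n); cv2.imwrite(f"pics/{n}0.png",c["color"]); pickle.dump(c,open(n+"0.pkl","wb")); print(c["camera_matrix"],c["cam_to_world"])
E
```

```text
{'clock': 0.0, 'q': array([-1.20058648e+00,  1.24512913e-01,  1.65166840e+00, -4.31228558e-06,
        1.36749115e+00, -8.25880866e-02]), 'dq': array([ 5.32475013e-04,  7.93958232e-04, -1.26106888e-03, -7.77513361e-05,
        1.81613432e-04,  1.41506909e-03]), 'tau': array([ 7.17281746e-04, -4.23622477e+01, -3.65447509e+01, -5.75873719e-05,
        7.06652892e-03, -1.27754703e-05]), 'tcp_pos': array([ 0.28417874, -0.5840808 ,  0.30265111]), 'tool_rot': array([-3.05941690e+00, -7.04732249e-01,  4.74459517e-04]), 'contact_force': array([ 0.21083476,  0.37192614, -0.38386585]), 'wrist_torque': array([ 0.02069298, -0.0043342 , -0.01985649]), 'width': 0.08546172186845385}
[[399.87141309   0.         321.29790829]
 [  0.         399.87141309 200.27458489]
 [  0.           0.           1.        ]] [[-0.24987837  0.75482192 -0.60646902  1.33830617]
 [ 0.96818227  0.20354559 -0.14557566  0.23332941]
 [ 0.0135604  -0.62354877 -0.78166684  1.06030822]
 [ 0.          0.          0.          1.        ]]
[[406.38632327   0.         323.25577421]
 [  0.         406.38632327 204.56109803]
 [  0.           0.           1.        ]] [[ 6.96375389e-04 -9.77943626e-01  2.08867853e-01  3.69513959e-01]
 [-9.99996575e-01 -1.54044768e-04  2.61278075e-03  4.33520378e-02]
 [-2.52297728e-03 -2.08868957e-01 -9.77940383e-01  1.03883627e+00]
 [ 0.00000000e+00  0.00000000e+00  0.00000000e+00  1.00000000e+00]]
```

View pics/scene0.png

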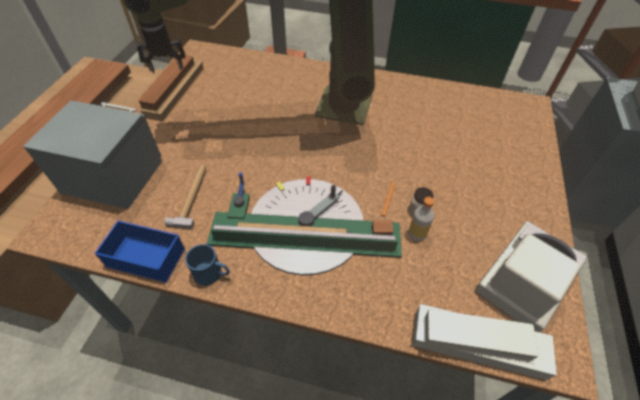

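View pics/top0.png

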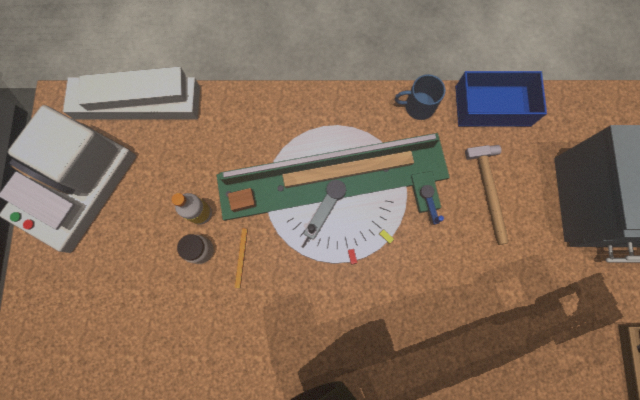

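The top view shows the hub near (336,189), the post near (311,229), the red clip near (352,256), the yellow clip near (387,237), the lock hub near (428,190) and the blue post near (437,219). Next I measure these with masks.

```bash
cat > h.py <<'E'
import numpy as np,cv2,pickle
def ray(c,uv):
    K=c["camera_matrix"];T=c["cam_to_world"]
    d=T[:3,:3]@np.linalg.solve(K,[uv[0],uv[1],1.]); return T[:3,3],d
def plane(c,uv,z):
    o,d=ray(c,uv); return o+d*(z-o[2])/d[2]
def two(c1,u1,c2,u2):
    o1,d1=ray(c1,u1);o2,d2=ray(c2,u2)
    d1/=np.linalg.norm(d1);d2/=np.linalg.norm(d2)
    s=np.linalg.lstsq(np.c_[d1,-d2],o2-o1,rcond=None)[0]
    a=o1+s[0]*d1;b=o2+s[1]*d2; return (a+b)/2,np.linalg.norm(a-b)
def proj(c,p):
    T=np.linalg.inv(c["cam_to_world"]);q=c["camera_matrix"]@(T[:3,:3]@p+T[:3,3]);return q[:2]/q[2]
def blobs(img,lo,hi,roi,mn=5):
    x0,y0,x1,y1=roi;h=cv2.cvtColor(img,cv2.COLOR_BGR2HSV)[y0:y1,x0:x1]
    m=cv2.inRange(h,np.array(lo),np.array(hi));n,l,st,ce=cv2.connectedComponentsWithStats(m)
    return [(ce[i]+[x0,y0],st[i][4],st[i][:4]+[x0,y0,0,0]) for i in range(1,n) if st[i][4]>=mn]
E
python3 - <<'E'
from h import *
t=pickle.load(open("top0.pkl","rb"));s=pickle.load(open("scene0.pkl","rb"))
for n,c,roi in(("top",t,(260,120,460,270)),("scene",s,(200,160,410,280))):
    I=c["color"]
    print(n)
    print("red",blobs(I,(170,120,80),(180,255,255),roi)+blobs(I,(0,190,90),(5,255,255),roi))
    print("yel",blobs(I,(22,130,100),(36,255,255),roi))
    print("blue",blobs(I,(105,110,40),(130,255,255),roi))
    x0,y0,x1,y1=roi
    cv2.imwrite(f"pics/{n}z.png",cv2.resize(I[y0:y1,x0:x1],None,fx=3.8,fy=3.8,interpolation=cv2.INTER_CUBIC))
E
```

```text
top
red []
yel [(array([386.16176471, 236.19117647]), np.int32(68), array([380, 231,  14,  12]))]
blue [(array([431.27536232, 205.75362319]), np.int32(69), array([427, 198,   9,  18])), (array([440.46666667, 217.86666667]), np.int32(15), array([439, 216,   4,   5]))]
scene
red []
yel [(array([279., 185.]), np.int32(14), array([277, 183,   5,   6]))]
blue [(array([240.6, 189.6]), np.int32(15), array([240, 185,   2,   9]))]
```

View pics/topz.png

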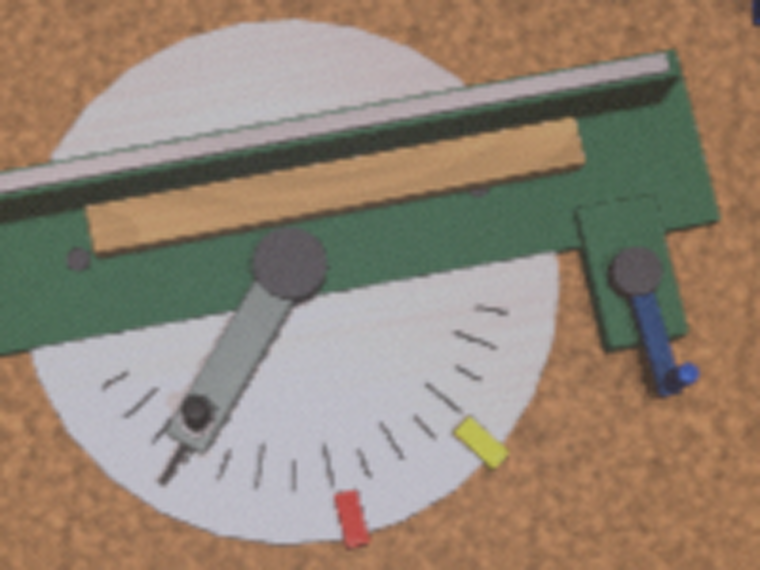

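View pics/scenez.png

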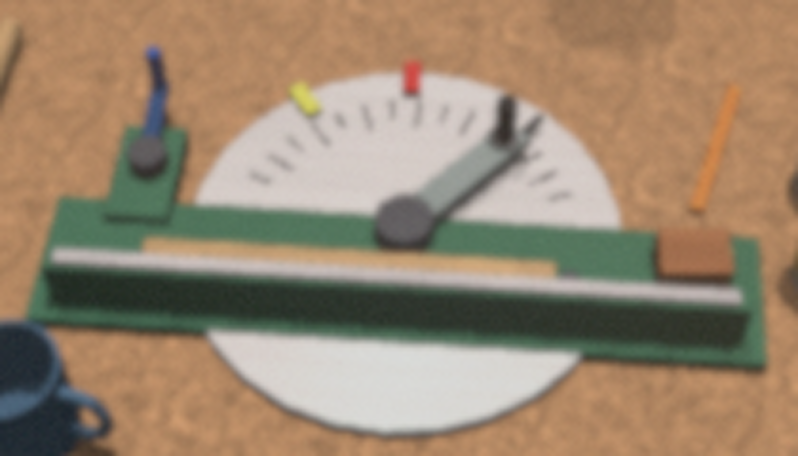

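Both zooms show the clips, hub, arm and lever clearly. The top-view crop has the hub at (289,265), the red clip at (351,518), the post top at (197,412) and the blue post top at (686,376). The next script turns these into positions.

```bash
python3 - <<'E'
from h import *
t=pickle.load(open("top0.pkl","rb"));s=pickle.load(open("scene0.pkl","rb"))
rt=(260,120,460,270);rs=(200,160,410,280)
for n,c,roi in(("top",t,(340,245,370,268)),("scene",s,(300,170,320,190))):
    print(n,blobs(c["color"],(0,125,90),(6,255,255),roi),blobs(c["color"],(172,125,90),(180,255,255),roi))
T=lambda x,y:np.array([x/3.8+260-.37,y/3.8+120-.37]);S=lambda x,y:np.array([x/3.8+200-.37,y/3.8+160-.37])
# circle: bright plate pixels at left/right/bottom edge, from top view
h=cv2.cvtColor(t["color"],cv2.COLOR_BGR2HSV);m=cv2.inRange(h,np.array([0,0,120]),np.array([180,50,255]))
ctr=np.array([336,195]);pts=[]
for a in np.radians(np.r_[10:170:3,215:320:3]):
    best=None
    for r in np.arange(85,50,-.25):
        u=ctr+r*np.array([np.cos(a),np.sin(a)])
        if m[int(round(u[1])),int(round(u[0]))]: best=u;break
    if best is not None: pts.append(plane(t,best,.012)[:2])
pts=np.array(pts)
w=np.ones(len(pts),bool)
for _ in range(8):
    A=np.c_[2*pts,np.ones(len(pts))];x=np.linalg.lstsq(A[w],(pts[w]**2).sum(1),rcond=None)[0]
    R=np.sqrt(x[2]+x[0]**2+x[1]**2);e=np.hypot(*(pts-x[:2]).T)-R;w=abs(e)<.004
print("plate",x[:2],"R",R,w.sum(),len(w))
for n,a,b,z in(("hub",(289,265),(404,219),.039),("post top",(198,410),(507,100),.087),("pointer",(163,483),(538,119),.026),
  ("red",(351,518),(413,77),.020),("yellow",(481,442),(305,99),.020),("lockhub",(636,271),(148,155),.045),("bluetop",(686,376),(154,51),.085)):
    p,g=two(t,T(*a),s,S(*b));print(n,p.round(4),"gap",g.round(4),"top@z",plane(t,T(*a),z)[:2].round(4),"scene@z",plane(s,S(*b),z)[:2].round(4))
# fence-top line direction
a=plane(t,T(0,185),.071);b=plane(t,T(668,64),.071);d=a-b;print("yaw",np.arctan2(-d[0],d[1]))
E
```

```text
top [(array([352.18918919, 256.58108108]), np.int32(74), array([349, 250,   8,  14]))] []
scene [(array([308.        , 179.21428571]), np.int32(28), array([306, 176,   5,   8]))] []
plate [0.62413294 0.01419519] R 0.18413729852079078 82 88
hub [0.6232 0.0137 0.0366] gap 0.0015 top@z [0.6225 0.0145] scene@z [0.625  0.0135]
post top [0.5171 0.0735 0.0877] gap 0.0008 top@z [0.5172 0.0731] scene@z [0.5164 0.0738]
pointer [0.4786 0.0966 0.0254] gap 0.0023 top@z [0.4783 0.0977] scene@z [0.4793 0.0955]
red [ 0.456  -0.026   0.0208] gap 0.0006 top@z [ 0.456  -0.0258] scene@z [ 0.4554 -0.0265]
yellow [ 0.5063 -0.1129  0.0201] gap 0.0005 top@z [ 0.5062 -0.1127] scene@z [ 0.5062 -0.1132]
lockhub [ 0.6179 -0.2161  0.0408] gap 0.0002 top@z [ 0.6169 -0.2151] scene@z [ 0.6208 -0.2141]
bluetop [ 0.5396 -0.2338  0.0841] gap 0.0021 top@z [ 0.5392 -0.2324] scene@z [ 0.5402 -0.2345]
yaw 0.18762400614026667
```

The geometry agrees with the text: plate R is 184 mm, the post is 122 mm from the pivot, red is at 172 mm and the heights match. The pivot is at about (0.6235, 0.014). World angles about it are −0.51 for the arm and 0.234 for red. I'll close the hand and move above the post's +y side.

jog_arm(
  deltas=[
    [[33,-32,0,0,0,0],[33,-32,0,0,0,0],[33,-32,0,0,0,0],[33,-32,0,0,0,0],[33,-32,0,0,0,0],[33,-32,0,0,0,0],[33,-32,0,0,0,0],[33,-32,0,0,0,0],[33,-32,0,0,0,0],[33,-32,0,0,0,0],[33,-32,0,0,0,0],[33,-32,0,0,0,0],[33,-32,0,0,0,0],[33,-32,0,0,0,0],[33,-32,0,0,0,0],[33,-32,0,0,0,0],[0,0,0,0,0,0],[0,0,0,0,0,0]],
  ],
  hand=0,
  grip_force=20,
)

```text
clock: 2.35
tcp_pos: [0.5348, 0.1067, 0.3033]
tool_rot: [3.061, 0.706, -0.002]
contact_force: [1.0, -0.7, -0.4]
width: -0.0
```

jog_arm(
  deltas=[
    [[0,0,0,0,0,-7],[0,0,0,0,0,-7],[0,0,0,0,0,-7],[0,0,0,0,0,-7],[0,0,0,0,0,-7],[0,0,0,0,0,0],[0,0,0,0,0,0]],
  ],
)

```text
clock: 3.22
tcp_pos: [0.535, 0.1061, 0.3039]
tool_rot: [2.71, 1.589, -0.0]
contact_force: [1.2, 0.3, 0.1]
width: 0.0003
```

```bash
cat > g.py <<'E'
import sys,numpy as np
from station import read_state
from scipy.spatial.transform import Rotation as Ro
s=read_state();R=Ro.from_rotvec(s["tool_rot"]).as_matrix();p=s["tcp_pos"]
tip=p+R[:,2]*.073
print("t",s["clock"],"tcp",p.round(4),"tip",tip.round(4),"psi",np.degrees(np.arctan2(R[1,0],R[0,0])).round(2),"w",s["width"].round(4),"F",s["contact_force"].round(1),"z",R[:,2].round(4))
if len(sys.argv)>3: print("tool delta mm",(R.T@(np.array(list(map(float,sys.argv[1:4])))-tip)*1000).round(1))
E
python3 g.py .534 .104 .052
python3 - <<'E'
from station import camera
import cv2
c=camera("wrist");cv2.imwrite("pics/w1.png",c["color"]);print(c["mount"].round(3),c["camera_matrix"].round(1))
E
```

```text
[[ 0.    -0.945 -0.327  0.083]
 [ 1.     0.     0.    -0.   ]
 [ 0.    -0.327  0.945 -0.07 ]
 [ 0.     0.     0.     1.   ]] [[309.7   0.  319.6]
 [  0.  309.7 194.6]
 [  0.    0.    1. ]]Traceback (most recent call last):
  File "g.py", line 6, in <module>
    print("t",s["clock"],"tcp",p.round(4),"tip",tip.round(4),"psi",np.degrees(np.arctan2(R[1,0],R[0,0])).round(2),"w",s["width"].round(4),"F",s["contact_force"].round(1),"z",R[:,2].round(4))
                                                                                                                      ^^^^^^^^^^^^^^^^
AttributeError: 'float' object has no attribute 'round'
```

View pics/w1.png

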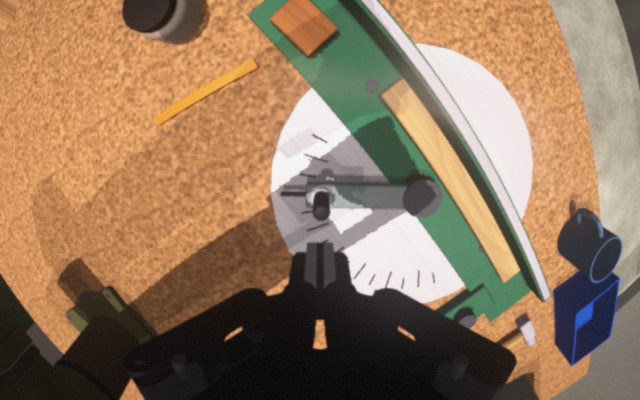

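The wrist view shows the shut fingers at (318,260) and the post at (320,200), with the linkages spreading only along tool y. I'll check the post position with this camera.

```bash
sed -i 's/s\["width"\].round(4)/round(s["width"],4)/' g.py
cat >> h.py <<'E'
def wray(c,s,uv):
    from scipy.spatial.transform import Rotation as Ro
    K=c["camera_matrix"];d=np.array([uv[0]-K[0,2],uv[1]-K[1,2]]);r=np.linalg.norm(d);a=r/K[0,0]
    v=np.r_[np.sin(a)*d/r,np.cos(a)];M=c["mount"];R=Ro.from_rotvec(s["tool_rot"]).as_matrix()
    return s["tcp_pos"]+R@M[:3,3],R@M[:3,:3]@v
def wplane(c,s,uv,z):
    o,d=wray(c,s,uv);return o+d*(z-o[2])/d[2]
E
python3 g.py .534 .104 .052
python3 - <<'E'
from station import camera,read_state
from h import *
s=read_state();c=camera("wrist")
for n,u,z in(("post",(321,192),.087),("hub",(423,196),.039),("lockhub",(467,317),.045)): print(n,wplane(c,s,u,z).round(4))
I=c["color"];cv2.imwrite("pics/w1z.png",cv2.resize(I[150:260,250:450],None,fx=4,fy=4,interpolation=cv2.INTER_CUBIC))
E
```

```text
t 3.275 tcp [0.535  0.1063 0.3039] tip [0.535  0.1063 0.2309] psi 60.81 w 0.0002 F [ 0.2 -0.6  0.4] z [ 0.e+00 -1.e-04 -1.e+00]
tool delta mm [ -2.5   0.2 178.9]
post [0.5297 0.0944 0.087 ]
hub [0.6256 0.0168 0.039 ]
lockhub [ 0.6206 -0.2033  0.045 ]
```

View pics/w1z.png

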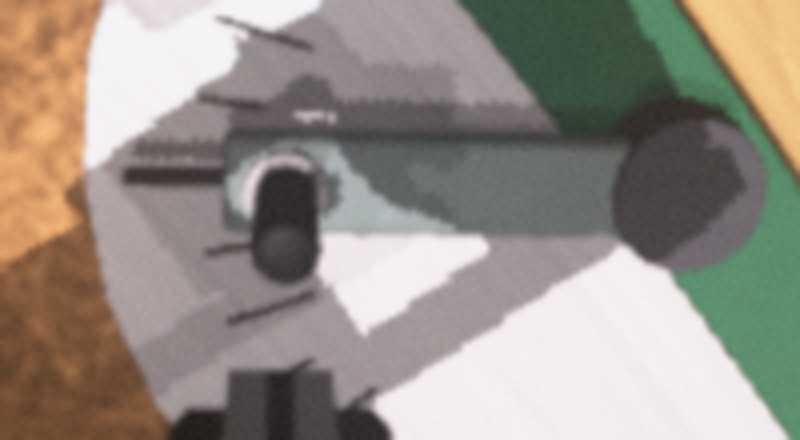

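In this zoom the post top sits at about (321,212); my earlier pixel was its base. I'll recompute.

```bash
python3 - <<'E'
from station import camera,read_state
from h import *
s=read_state();c=camera("wrist")
f=lambda x,y:(x/4+250-.4,y/4+150-.4)
for n,u,z in(("post",f(286,250),.087),("hub",f(690,182),.039),("tip",f(123,176),.026)): print(n,wplane(c,s,u,z).round(4))
E
```

```text
post [0.5195 0.0761 0.087 ]
hub [0.6251 0.0187 0.039 ]
tip [0.4767 0.0984 0.026 ]
```

The wrist result agrees within about 3 mm, leaving about 16 mm clearance, so I descend.

jog_arm(
  deltas=[
    [[0,0,20,0,0,0],[0,0,30,0,0,0],[0,0,30,0,0,0],[0,0,30,0,0,0],[0,0,30,0,0,0],[0,0,20,0,0,0],[0,0,12,0,0,0],[0,0,7,0,0,0],[0,0,0,0,0,0],[0,0,0,0,0,0]],
  ],
)

```text
clock: 4.62
tcp_pos: [0.5358, 0.1069, 0.126]
tool_rot: [2.707, 1.593, 0.003]
contact_force: [0.1, -0.4, 0.2]
width: -0.0001
```

```bash
python3 g.py .534 .104 .052
python3 - <<'E'
from station import camera
import cv2
c=camera("top");cv2.imwrite("pics/t2.png",cv2.resize(c["color"][140:280,260:460],None,fx=4,fy=4,interpolation=cv2.INTER_CUBIC))
E
```

```text
t 4.625 tcp [0.5358 0.1069 0.126 ] tip [0.536 0.107 0.053] psi 60.94 w -0.0001 F [ 0.1 -0.4  0.2] z [ 1.9e-03  2.0e-04 -1.0e+00]
tool delta mm [-3.5 -0.3  1. ]
```

View pics/t2.png

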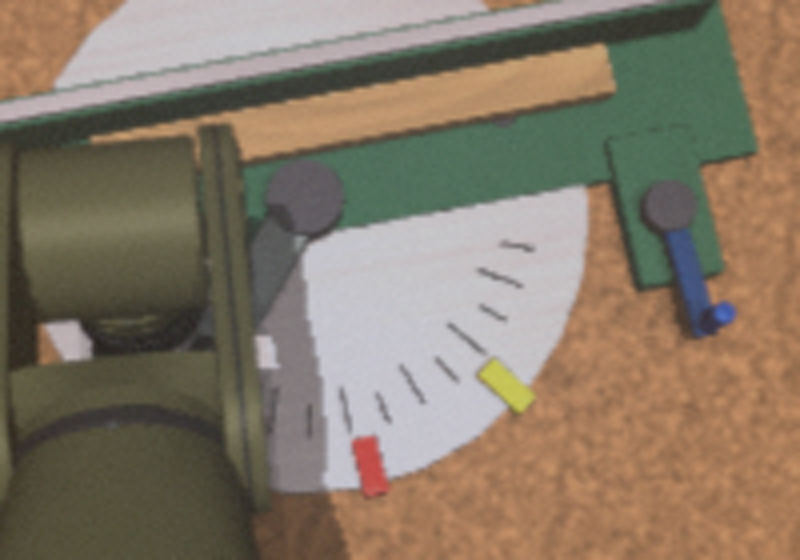

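Clear of the post with about an 18 mm gap. I'll close the gap slowly, then follow the arc about the pivot.

jog_arm(
  deltas=[
    [[-3,0,0,0,0,0],[-3,0,0,0,0,0],[-3,0,0,0,0,0],[-3,0,0,0,0,0],[-2,0,0,0,0,0],[-2,0,0,0,0,0],[-1,0,0,0,0,0],[-1,0,0,0,0,0],[-2.6,-0.4,0,0,0,-1.25],[-2.6,-0.4,0,0,0,-1.25],[-2.6,-0.4,0,0,0,-1.25],[-2.6,-0.4,0,0,0,-1.25]],
  ],
)

```text
clock: 6.18
tcp_pos: [0.52, 0.0825, 0.1249]
tool_rot: [-2.634, -1.711, 0.0]
contact_force: [-0.7, 2.6, -0.9]
width: -0.0003
```

```bash
cat > a.py <<'E'
import numpy as np
from station import read_state
from scipy.spatial.transform import Rotation as Ro
s=read_state();R=Ro.from_rotvec(s["tool_rot"]).as_matrix();tip=s["tcp_pos"]+R[:,2]*.073
psi=np.arctan2(R[1,0],R[0,0]);v=tip[:2]-[.6235,.014]
th=np.arctan2(-v[1],-v[0])+np.arcsin(.020/np.hypot(*v)) # arm angle if touching
print("tip",tip.round(4),"r",np.hypot(*v).round(4),"theta(arm if touching)",th.round(3),"psi-90",(psi-np.pi/2).round(3),"F",s["contact_force"].round(1),s["clock"])
E
python3 a.py
```

```text
tip [0.5199 0.0826 0.0519] r 0.1242 theta(arm if touching) -0.423 psi-90 -0.418 F [-0.7  2.6 -0.9] 6.175
```

Contact is at about 2.6 N, as expected. I'll push 32° of the remaining 37°, then look.

jog_arm(
  deltas=[
    [[-4.25,-0.6,0,0,0,-2],[-4.25,-0.6,0,0,0,-2],[-4.25,-0.6,0,0,0,-2],[-4.25,-0.6,0,0,0,-2],[-4.25,-0.6,0,0,0,-2],[-4.25,-0.6,0,0,0,-2],[-4.25,-0.6,0,0,0,-2],[-4.25,-0.6,0,0,0,-2],[-4.25,-0.6,0,0,0,-2],[-4.25,-0.6,0,0,0,-2],[-4.25,-0.6,0,0,0,-2],[-4.25,-0.6,0,0,0,-2],[-4.25,-0.6,0,0,0,-2],[-3.2,-0.5,0,0,0,-1.5],[-2.1,-0.3,0,0,0,-1],[-1,-0.1,0,0,0,-0.5],[0,0,0,0,0,0],[0,0,0,0,0,0]],
  ],
)

```text
clock: 8.43
tcp_pos: [0.5009, 0.0242, 0.125]
tool_rot: [2.123, 2.315, 0.0]
contact_force: [-0.2, -0.2, 0.0]
width: -0.0001
```

```bash
python3 a.py
python3 - <<'E'
from station import camera
import cv2
for n,r in(("top",(140,280,260,460)),("scene",(160,260,200,400)),("wrist",(100,300,200,440))):
    c=camera(n);cv2.imwrite(f"pics/{n}3.png",cv2.resize(c["color"][r[0]:r[1],r[2]:r[3]],None,fx=3 if n=="wrist" else 4,fy=3 if n=="wrist" else 4,interpolation=cv2.INTER_CUBIC))
E
```

```text
tip [0.5009 0.0242 0.052 ] r 0.123 theta(arm if touching) 0.08 psi-90 0.086 F [-0.2 -0.2  0. ] 8.425
```

View pics/scene3.png

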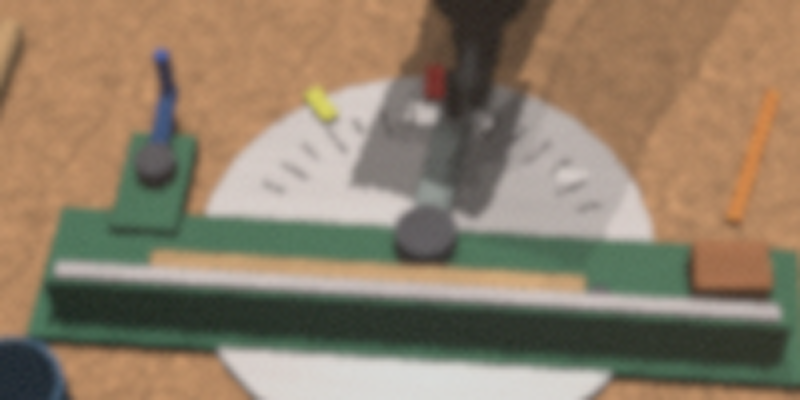

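View pics/wrist3.png

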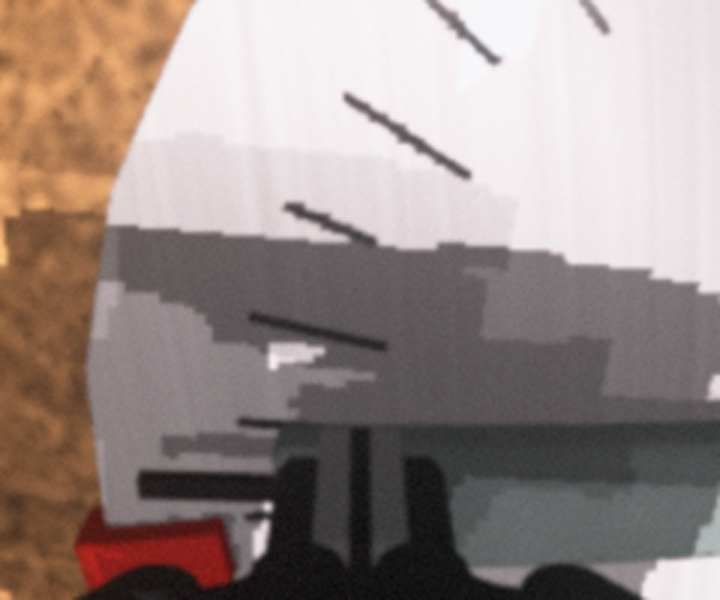

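The wrist camera shows both the pointer (tip at crop (138,485)) and the red clip beyond it. I'll compute their bearings.

```bash
python3 - <<'E'
from station import camera,read_state
from h import *
s=read_state();c=camera("wrist")
P=np.array([.6235,.014])
f=lambda x,y:(x/3+200-.33,y/3+100-.33)
for n,u,z in(("tip",f(138,484),.026),("base",f(270,487),.026),("redcorner outer near",f(78,548),.02),("redcorner inner near",f(225,540),.02)):
    p=wplane(c,s,f(0,0) if 0 else u,z);v=p[:2]-P;print(n,p.round(4),"r",np.hypot(*v).round(4),"th",np.arctan2(-v[1],-v[0]).round(3))
I=c["color"];cv2.imwrite("pics/w3b.png",cv2.resize(I[240:300,215:305],None,fx=8,fy=8,interpolation=cv2.INTER_CUBIC))
E
```

```text
tip [4.544e-01 1.000e-04 2.600e-02] r 0.1697 th 0.082
base [0.483  0.0026 0.026 ] r 0.141 th 0.081
redcorner outer near [ 0.4377 -0.0238  0.02  ] r 0.1896 th 0.201
redcorner inner near [ 0.473  -0.0166  0.02  ] r 0.1536 th 0.201
```

View pics/w3b.png

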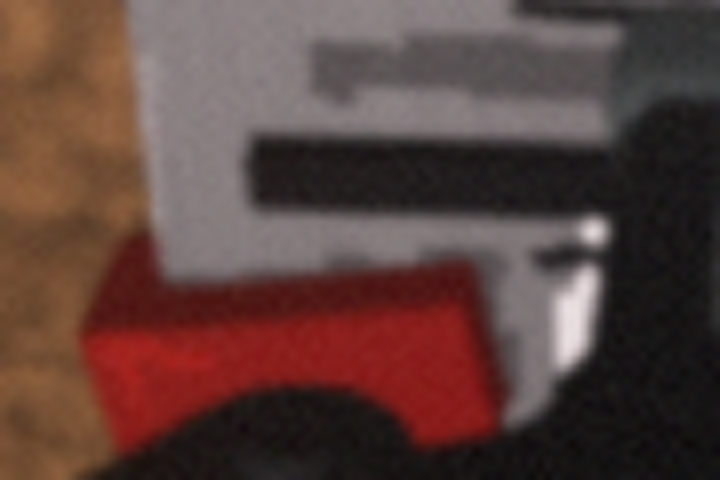

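View pics/top3.png

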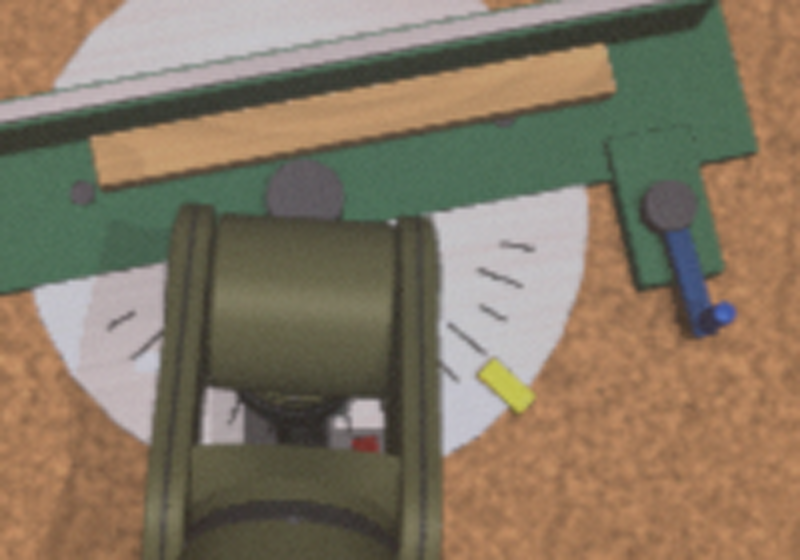

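The pointer is at 0.082 rad with r = 170 mm, which matches contact. The clip's near edge is at about 0.197, so its centre is at about 0.24. I need about 9° more.

jog_arm(
  deltas=[
    [[-2.6,-0.4,0,0,0,-1.25],[-2.6,-0.4,0,0,0,-1.25],[-2.6,-0.4,0,0,0,-1.25],[-2.6,-0.4,0,0,0,-1.25],[-2.1,-0.3,0,0,0,-1],[-2.1,-0.3,0,0,0,-1],[-1.6,-0.2,0,0,0,-0.75],[-1,-0.1,0,0,0,-0.5],[-1,-0.1,0,0,0,-0.5],[-0.6,0,0,0,0,-0.25],[0,0,0,0,0,0],[0,0,0,0,0,0],[0,0,0,0,0,0]],
  ],
)

```text
clock: 10.25
tcp_pos: [0.5008, 0.0054, 0.1248]
tool_rot: [-1.935, -2.475, 0.001]
contact_force: [-0.8, 0.6, 0.2]
width: 0.0001
```

```bash
python3 a.py
python3 - <<'E'
from station import camera,read_state
from h import *
s=read_state();c=camera("wrist")
pickle.dump((s,c),open("w4.pkl","wb"))
I=c["color"];cv2.imwrite("pics/w4.png",cv2.resize(I[220:310,205:305],None,fx=6,fy=6,interpolation=cv2.INTER_CUBIC))
E
```

```text
tip [0.5008 0.0054 0.0518] r 0.123 theta(arm if touching) 0.233 psi-90 0.243 F [-0.8  0.6  0.2] 10.25
```

View pics/w4.png

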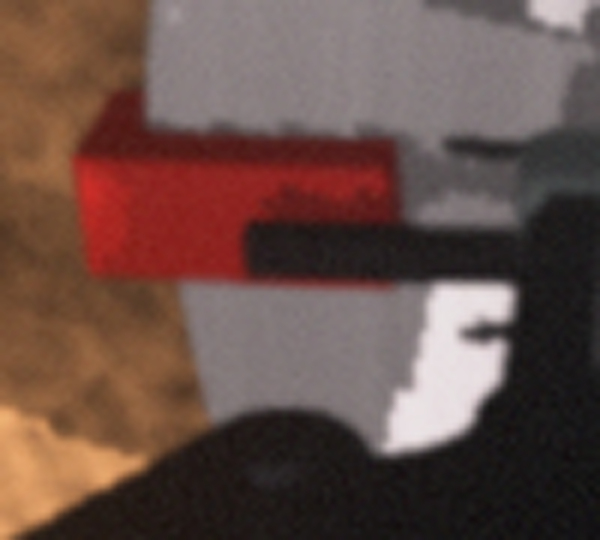

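Pointer tip at crop (247,250), over the clip, whose top spans rows about 158 to 281. The next script checks this with the parallax taken into account.

```bash
python3 - <<'E'
from h import *
s,c=pickle.load(open("w4.pkl","rb"))
P=np.array([.6235,.014]);f=lambda x,y:(x/6+205-.42,y/6+220-.42)
for n,u,z in(("tip",f(247,250),.026),("NO",f(78,158),.02),("NI",f(393,160),.02),("FO",f(92,278),.02),("FI",f(405,284),.02)):
    p=wplane(c,s,u,z);v=p[:2]-P;print(n,p.round(4),"r",np.hypot(*v).round(4),"th",np.arctan2(-v[1],-v[0]).round(3))
C=np.mean([wplane(c,s,f(*u),.02) for u in((78,158),(393,160),(92,278),(405,284))],0);print(C, (wplane(c,s,f(247,250),.026)-C)*1000)
E
```

```text
tip [ 0.4585 -0.0256  0.026 ] r 0.1697 th 0.236
NO [ 0.4372 -0.0233  0.02  ] r 0.19 th 0.198
NI [ 0.4718 -0.0138  0.02  ] r 0.1542 th 0.181
FO [ 0.4403 -0.0388  0.02  ] r 0.1906 th 0.28
FI [ 0.4758 -0.0291  0.02  ] r 0.1539 th 0.284
[ 0.45627861 -0.02625086  0.02      ] [2.18763007 0.62360363 6.        ]
```

The pointer is within about 2 mm of the clip centre. I'll back off, rise, and confirm with the fixed cameras.

jog_arm(
  deltas=[
    [[3,0,0,0,0,0],[6,0,0,0,0,0],[8,0,0,0,0,0],[8,0,0,0,0,0],[0,0,-20,0,0,0],[0,0,-30,0,0,0],[0,0,-30,0,0,0],[0,0,0,0,0,0],[0,0,0,0,0,0]],
  ],
)

```text
clock: 11.42
tcp_pos: [0.4944, 0.0299, 0.204]
tool_rot: [-1.934, -2.474, 0.001]
contact_force: [0.1, -0.2, -0.5]
width: 0.0
```

```bash
python3 g.py .532 -.201 .130
```

```text
t 11.425 tcp [0.4944 0.0299 0.204 ] tip [0.4943 0.0299 0.131 ] psi 103.96 w 0.0 F [ 0.1 -0.2 -0.5] z [-0.0012  0.     -1.    ]
tool delta mm [-233.2  -19.1    0.9]
```

jog_arm(
  deltas=[
    [[-20,-1.6,0,0,0,0],[-33,-2.7,0,0,0,0],[-33,-2.7,0,0,0,0],[-33,-2.7,0,0,0,0],[-33,-2.7,0,0,0,0],[-33,-2.7,0,0,0,0],[-28,-2.3,0,0,0,0],[-20,-1.7,0,0,0,0],[0,0,0,0,0,0],[0,0,0,0,0,0]],
  ],
)

```text
clock: 12.68
tcp_pos: [0.5322, -0.2003, 0.2043]
tool_rot: [-1.934, -2.474, -0.0]
contact_force: [0.9, 0.4, 0.1]
width: 0.0002
```

```bash
python3 g.py .532 -.201 .053
python3 - <<'E'
from station import camera,read_state
from h import *
s=read_state();c=camera("wrist");pickle.dump((s,c),open("w5.pkl","wb"));cv2.imwrite("pics/w5.png",c["color"])
t=camera("top");pickle.dump(t,open("t5.pkl","wb"));cv2.imwrite("pics/t5.png",cv2.resize(t["color"][140:280,260:460],None,fx=4,fy=4,interpolation=cv2.INTER_CUBIC))
E
```

```text
t 12.675 tcp [ 0.5322 -0.2003  0.2043] tip [ 0.5322 -0.2002  0.1313] psi 103.97 w 0.0002 F [0.9 0.4 0.1] z [-1.1e-03  9.0e-04 -1.0e+00]
tool delta mm [-0.8 -0.3 78.3]
```

View pics/w5.png

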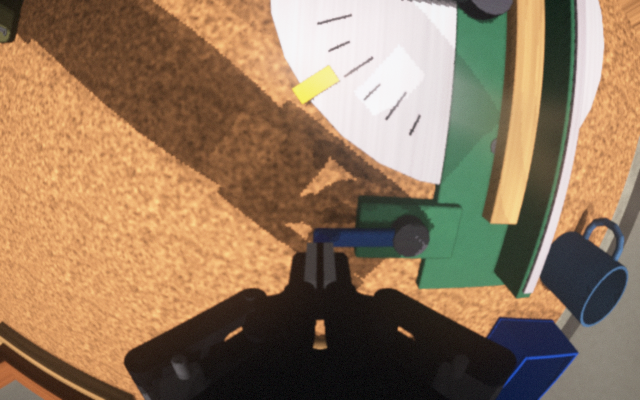

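View pics/t5.png

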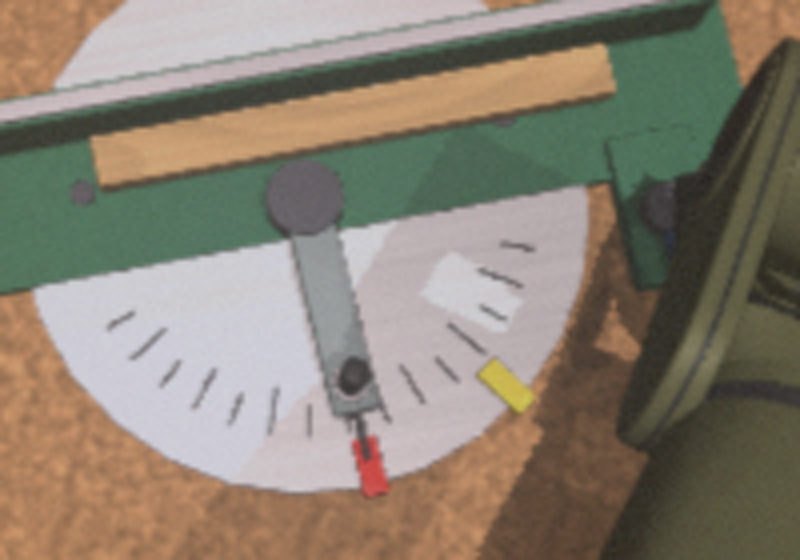

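The pointer lies centred over the red clip at (368,462) in the top view. The finger has about 15 mm clearance from the blue post, so I descend and make contact slowly.

jog_arm(
  deltas=[
    [[0,0,20,0,0,0],[0,0,24,0,0,0],[0,0,18,0,0,0],[0,0,10,0,0,0],[0,0,6,0,0,0],[0,0,0,0,0,0],[0,0,0,0,0,0]],
  ],
)

```text
clock: 13.65
tcp_pos: [0.5331, -0.2013, 0.1278]
tool_rot: [1.935, 2.473, 0.0]
contact_force: [-0.1, -0.6, 0.2]
width: 0.0001
```

```bash
python3 g.py .532 -.201 .053
python3 - <<'E'
from station import camera,read_state
from h import *
s=camera("scene");cv2.imwrite("pics/s6.png",cv2.resize(s["color"][150:250,180:320],None,fx=5,fy=5,interpolation=cv2.INTER_CUBIC))
E
```

```text
t 13.65 tcp [ 0.5331 -0.2013  0.1278] tip [ 0.5332 -0.2014  0.0548] psi 103.94 w 0.0001 F [-0.1 -0.6  0.2] z [ 1.4e-03 -7.0e-04 -1.0e+00]
tool delta mm [ 0.7 -1.   1.8]
```

View pics/s6.png

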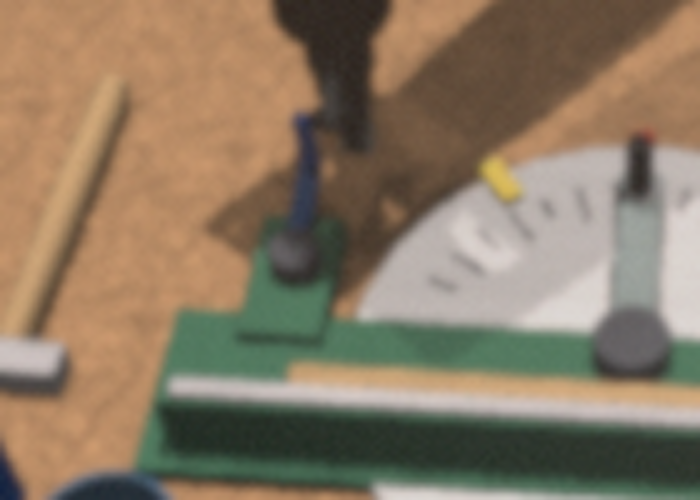

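The lever and finger look as expected. I'll make contact, then follow the arc in moderate steps.

jog_arm(
  deltas=[
    [[-3,0,0,0,0,0],[-3,0,0,0,0,0],[-2,0,0,0,0,0],[-2,0,0,0,0,0],[-1.5,0,0,0,0,0],[-1.5,0,0,0,0,0],[-1,0,0,0,0,0],[-1.7,-0.3,0,0,0,-1.25],[-1.7,-0.3,0,0,0,-1.25],[-1.7,-0.3,0,0,0,-1.25],[-1.7,-0.3,0,0,0,-1.25],[-1.7,-0.3,0,0,0,-1.25],[-1.7,-0.3,0,0,0,-1.25]],
  ],
)

```text
clock: 15.32
tcp_pos: [0.5369, -0.2249, 0.1267]
tool_rot: [-1.767, -2.596, 0.0]
contact_force: [-2.4, 1.0, 0.2]
width: -0.0005
```

```bash
sed 's/\[.6235,.014\]/[.618,-.2155]/;s/\.020\//.018\//' a.py > b.py; python3 b.py
```

```text
tip [ 0.5369 -0.2249  0.0537] r 0.0817 theta(arm if touching) 0.338 psi-90 0.376 F [-2.4  1.   0.2] 15.325
```

jog_arm(
  deltas=[
    [[-3.4,-0.7,0,0,0,-2.5],[-3.4,-0.7,0,0,0,-2.5],[-3.4,-0.7,0,0,0,-2.5],[-3.4,-0.7,0,0,0,-2.5],[-3.4,-0.7,0,0,0,-2.5],[-3.4,-0.7,0,0,0,-2.5],[-3.4,-0.7,0,0,0,-2.5],[-3.4,-0.7,0,0,0,-2.5],[-3.4,-0.7,0,0,0,-2.5],[-3.4,-0.7,0,0,0,-2.5],[-3.4,-0.7,0,0,0,-2.5],[-3.4,-0.7,0,0,0,-2.5],[-3.4,-0.7,0,0,0,-2.5],[-3.4,-0.7,0,0,0,-2.5],[-1.7,-0.3,0,0,0,-1.25],[0,0,0,0,0,0]],
  ],
)

```text
clock: 17.32
tcp_pos: [0.5594, -0.2693, 0.1267]
tool_rot: [-0.874, -3.017, 0.0]
contact_force: [-1.3, -0.2, 1.0]
width: -0.0002
```

```bash
python3 b.py
python3 - <<'E'
from station import camera,read_state
from h import *
s=camera("scene");cv2.imwrite("pics/s7.png",cv2.resize(s["color"][150:250,180:320],None,fx=5,fy=5,interpolation=cv2.INTER_CUBIC))
E
```

```text
tip [ 0.5594 -0.2693  0.0537] r 0.0796 theta(arm if touching) 0.971 psi-90 1.007 F [-1.3 -0.2  1. ] 17.325
```

View pics/s7.png

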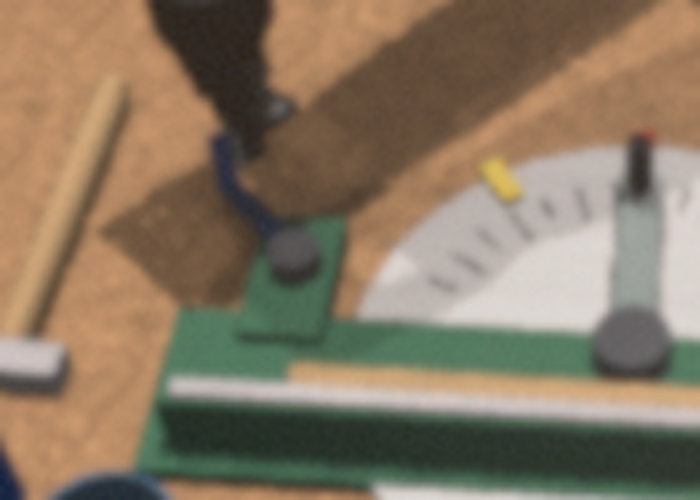

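jog_arm(
  deltas=[
    [[-1.7,-0.3,0,0,0,-1.25],[-1.7,-0.3,0,0,0,-1.25],[-1.7,-0.3,0,0,0,-1.25],[-1.7,-0.3,0,0,0,-1.25],[-1.7,-0.3,0,0,0,-1.25],[-1.7,-0.3,0,0,0,-1.25],[-1.7,-0.3,0,0,0,-1.25],[-1.7,-0.3,0,0,0,-1.25],[-1,-0.2,0,0,0,-0.75],[0,0,0,0,0,0]],
  ],
)

```text
clock: 18.62
tcp_pos: [0.5715, -0.2782, 0.127]
tool_rot: [0.587, 3.086, 0.0]
contact_force: [-1.7, -0.9, -0.0]
width: 0.0002
```

```bash
python3 b.py
```

```text
tip [ 0.5715 -0.2782  0.054 ] r 0.078 theta(arm if touching) 1.165 psi-90 1.195 F [-1.7 -0.9 -0. ] 18.625
```

The joint is at about 0.97. I'll creep towards the stop and watch the force.

jog_arm(
  deltas=[
    [[-0.8,-0.1,0,0,0,-0.6],[-0.8,-0.1,0,0,0,-0.6],[-0.8,-0.1,0,0,0,-0.6],[0,0,0,0,0,0]],
  ],
)

```text
clock: 19.12
tcp_pos: [0.5735, -0.2793, 0.127]
tool_rot: [0.539, 3.095, -0.0]
contact_force: [-2.3, -0.4, 0.8]
width: -0.0
```

jog_arm(
  deltas=[
    [[-0.6,-0.1,0,0,0,-0.5],[-0.6,-0.1,0,0,0,-0.5],[0,0,0,0,0,0]],
  ],
)

```text
clock: 19.5
tcp_pos: [0.5745, -0.2799, 0.127]
tool_rot: [0.512, 3.099, 0.0]
contact_force: [-1.9, -1.0, 1.5]
width: -0.0003
```

```bash
python3 b.py
```

```text
tip [ 0.5745 -0.2799  0.054 ] r 0.0777 theta(arm if touching) 1.211 psi-90 1.243 F [-1.9 -1.   1.5] 19.5
```

jog_arm(
  deltas=[
    [[-0.6,-0.1,0,0,0,0],[-0.6,-0.1,0,0,0,0],[0,0,0,0,0,0]],
  ],
)

```text
clock: 19.88
tcp_pos: [0.5756, -0.2804, 0.1269]
tool_rot: [0.512, 3.099, 0.0]
contact_force: [-1.7, 0.1, 0.7]
width: -0.0
```

jog_arm(
  deltas=[
    [[-0.5,0,0,0,0,0],[-0.5,0,0,0,0,0],[0,0,0,0,0,0]],
  ],
)

```text
clock: 20.25
tcp_pos: [0.5765, -0.2808, 0.127]
tool_rot: [0.512, 3.099, -0.0]
contact_force: [-0.9, -1.1, 0.4]
width: -0.0002
```

```bash
python3 b.py
```

```text
tip [ 0.5765 -0.2808  0.054 ] r 0.0774 theta(arm if touching) 1.239 psi-90 1.243 F [-0.9 -1.1  0.4] 20.25
```

jog_arm(
  deltas=[
    [[-0.5,0,0,0,0,0],[-0.5,0,0,0,0,0],[0,0,0,0,0,0]],
  ],
)

```text
clock: 20.62
tcp_pos: [0.5769, -0.281, 0.1269]
tool_rot: [-0.512, -3.098, -0.0]
contact_force: [-5.0, 0.8, 3.3]
width: 0.0004
```

jog_arm(
  deltas=[
    [[-0.5,0,0,0,0,0],[-0.5,0,0,0,0,0],[0,0,0,0,0,0]],
  ],
)

```text
clock: 21.0
tcp_pos: [0.5771, -0.2811, 0.1269]
tool_rot: [-0.511, -3.095, -0.001]
contact_force: [-8.8, 0.9, 5.8]
width: -0.0004
```

The force rises while the motion stalls, so the lever is at its stop. I'll back away, rise and check.

jog_arm(
  deltas=[
    [[2,0,0,0,0,0],[4,0,0,0,0,0],[8,0,0,0,0,0],[8,0,0,0,0,0],[0,0,-20,0,0,0],[0,0,-40,0,0,0],[0,0,-50,0,0,0],[0,0,-50,0,0,0],[0,0,-40,0,0,0],[0,0,0,0,0,0]],
  ],
)

```text
clock: 22.25
tcp_pos: [0.559, -0.2752, 0.3343]
tool_rot: [0.51, 3.089, -0.007]
contact_force: [-0.6, -0.5, 0.1]
width: 0.0
```

```bash
python3 g.py .36 -.30 .3
```

```text
t 22.25 tcp [ 0.559  -0.2752  0.3343] tip [ 0.5597 -0.2756  0.2613] psi 161.24 w 0.0 F [-0.6 -0.5  0.1] z [ 0.01   -0.0059 -0.9999]
tool delta mm [180.8 -87.4 -40.5]
```

jog_arm(
  deltas=[
    [[20,-10,0,0,0,0],[30,-15,0,0,0,0],[30,-15,0,0,0,0],[30,-15,0,0,0,0],[30,-15,0,0,0,0],[20,-10,0,0,0,0],[10,-5,0,0,0,0],[0,0,0,0,0,0],[0,0,0,0,0,0]],
  ],
)

```text
clock: 23.38
tcp_pos: [0.3697, -0.3001, 0.3269]
tool_rot: [0.511, 3.1, 0.0]
contact_force: [-0.3, 0.3, 0.1]
width: -0.0001
```

```bash
python3 - <<'E'
from station import camera,read_state
from h import *
for n,r in(("top",(140,280,260,460)),("scene",(150,260,180,340))):
    t=camera(n);pickle.dump(t,open(n+"8.pkl","wb"));cv2.imwrite(f"pics/{n}8.png",cv2.resize(t["color"][r[0]:r[1],r[2]:r[3]],None,fx=4,fy=4,interpolation=cv2.INTER_CUBIC))
E
```

```text
(no output)
```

View pics/top8.png

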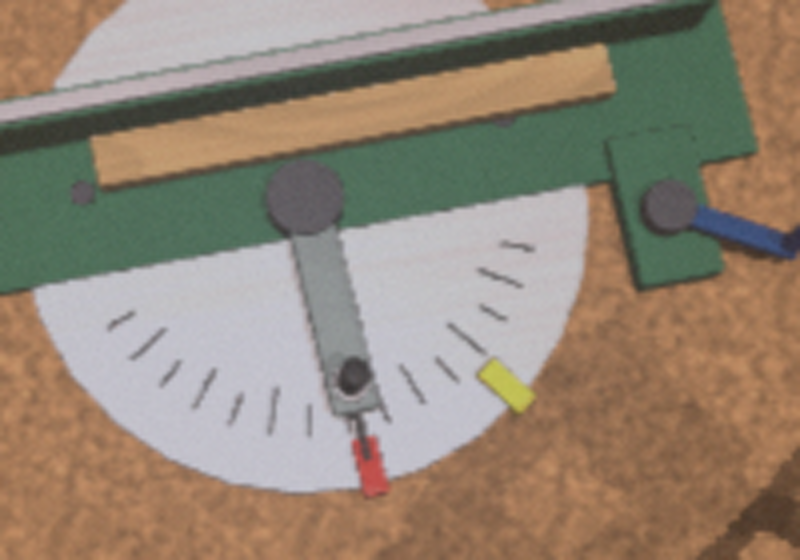

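View pics/scene8.png

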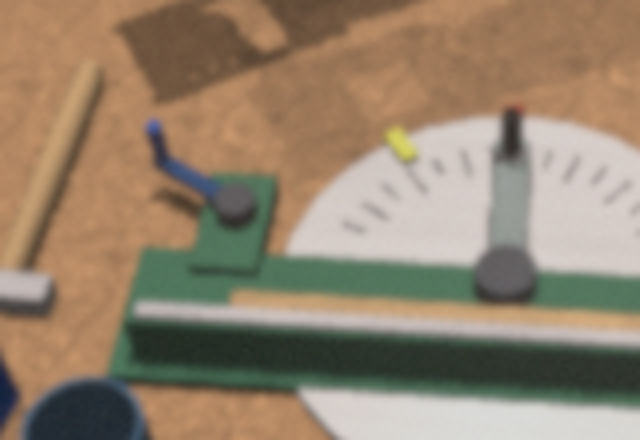

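The lever is over and the pointer lies over red. One final numeric check.

```bash
python3 - <<'E'
from h import *
t=pickle.load(open("top8.pkl","rb"));s=pickle.load(open("scene8.pkl","rb"));t0=pickle.load(open("top0.pkl","rb"))
f=lambda x,y:(x/4+260-.375,y/4+140-.375)
tip=plane(t,f(368.5,460),.026)
red=plane(t0,(352.19,256.58),.02);print("tip",tip,"red",red,"mm",(tip-red)[:2]*1000)
def ang(p):
    v=p[:2]-[.6235,.014];return np.arctan2(-v[1],-v[0]),np.hypot(*v)
print(ang(tip),ang(red))
a=plane(t,f(704,220),.042);b=plane(t,f(780,251),.042);d=b-a;w=np.arctan2(-d[1],-d[0]);print("lever world",w,"joint",w-.19)
I=cv2.absdiff(t["color"],t0["color"]).max(2);print("yellow",blobs(t["color"],(22,130,100),(36,255,255),(370,225,400,250)))
cv2.imwrite("pics/full8.png",t["color"]);cv2.imwrite("pics/tz8.png",cv2.resize(t["color"][235:270,330:380],None,fx=12,fy=12,interpolation=cv2.INTER_CUBIC))
E
```

```text
tip [ 0.45874679 -0.02477457  0.026     ] red [ 0.45441612 -0.02620796  0.02      ] mm [4.33066534 1.43339094]
(np.float64(0.23114306477490246), np.float64(0.1692545055810733)) (np.float64(0.2334627402953672), np.float64(0.1737988412041581))
lever world 1.1648888543177094 joint 0.9748888543177094
yellow [(array([386.43243243, 236.40540541]), np.int32(74), array([380, 231,  14,  12]))]
```

View pics/tz8.png

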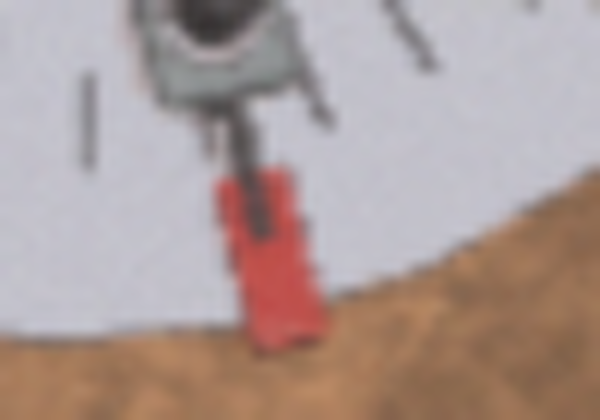

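View pics/full8.png

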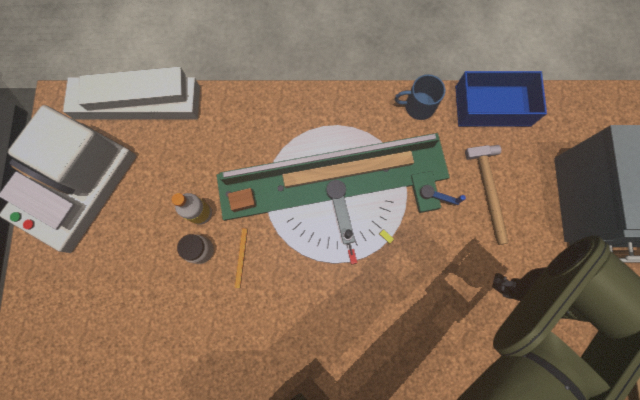

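The angular error is about 0.002 rad (under 1 mm), and the bystanders look unmoved. The lever bar gave only 0.975 as a coarse value, so I'll check again using the post top from two views.

```bash
python3 - <<'E'
from h import *
t=pickle.load(open("top8.pkl","rb"));s=pickle.load(open("scene8.pkl","rb"))
cv2.imwrite("pics/l8.png",np.hstack([cv2.resize(t["color"][175:215,415:475],None,fx=6.6,fy=6.6,interpolation=cv2.INTER_CUBIC),cv2.resize(s["color"][170:210,205:265],None,fx=6.6,fy=6.6,interpolation=cv2.INTER_CUBIC)]))
E
```

```text
(no output)
```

View pics/l8.png

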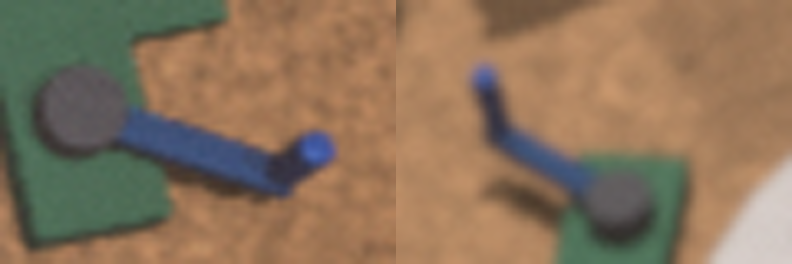

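```bash
python3 - <<'E'
from h import *
t=pickle.load(open("top8.pkl","rb"));s=pickle.load(open("scene8.pkl","rb"))
T=lambda x,y:(x/6.6+415-.42,y/6.6+175-.42);S=lambda x,y:((x-396)/6.6+205-.42,y/6.6+170-.42)
h,g1=two(t,T(83,108),s,S(617,203));p,g2=two(t,T(317,149),s,S(485,76))
for a,b,n in((h,p,"2view"),(plane(t,T(83,108),.045),plane(t,T(317,149),.085),"top"),(plane(s,S(617,203),.045),plane(s,S(485,76),.085),"scene")):
    v=b-a;w=np.arctan2(-v[1],-v[0]);print(n,a.round(4),b.round(4),np.hypot(*v[:2]).round(4),"joint",(w-.19).round(3))
print(g1,g2)
E
```

```text
2view [ 0.618  -0.2171  0.0408] [ 0.5916 -0.2899  0.0849] 0.0774 joint 1.032
top [ 0.6169 -0.2155  0.045 ] [ 0.5915 -0.2896  0.085 ] 0.0783 joint 1.051
scene [ 0.621  -0.2158  0.045 ] [ 0.5917 -0.29    0.085 ] 0.0798 joint 1.005
0.0010239271827678735 0.00047728641399495447
```

The lever is at 1.03 to 1.05, at its stop. I'm handing in.

```bash
python3 -c "
from station import hand_in
print(hand_in())"
```

```text
the job is handed in; nothing more can be done
None
```

I pushed the swing arm round with the closed fingertips until its pointer stood over the red clip. Then I pushed the blue lock lever outwards to its stop, backed off, and handed in at about 23.5 s of the 72 s allowed.

- **Pointer:** the last top-view check put it 0.002 rad (under 1 mm along the rim) from the red clip's centre. The same picture showed about 4 mm radially, within the 8 mm limit. I take that as mostly blur, because both points are 170 mm from the axis by design. The wrist camera, before I backed off, gave 2.3 mm in total.
- **Lock lever:** the post-top measurements gave 1.03 rad from two views, 1.05 from the top camera and 1.005 from the scene camera. A rougher reading from the lever's bar gave 0.975. All are above 0.93. The force rose to about 10 N as the lever stopped moving, which fits the stop.
- **Everything else:** forces read at the end of each move stayed near 2–3 N while pushing. The yellow clip moved by less than half a pixel, and the red clip and the loose objects looked unmoved. The robot was clear of everything at the end.

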